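Hold the shutter key switch turned

TASK

The loading-door shutter runs only while someone holds its key switch turned. Slide the sprung dust cover on the grey key station out to its stop so that the keyway is bare, then take the key with the flat rectangular bow from the key stand, push it fully home in the keyway past the sticky pins (wiggle it if it hangs), turn it a quarter turn clockwise as seen from above and keep holding it there: finish with the key still gripped and held turned against its spring, the cover still open. Leave the round-headed key, the tape roll, the carton and the mug where they are.

Things in the scene. Friction and masses are not known exactly. Their poses are not given: they have to be found in the camera images.
- station: Grey steel key station, a box 130 (x) x 200 (y) x 60 mm high, fixed. Origin: centre of its underside, z up. Keyway at y = -45 mm on its top, in a bezel ring of 46 mm outer, 29 mm inner diameter, 2 mm proud; the cover slides along the station's +y between 6 mm high rails at x = +-32 mm; three flat round membrane keys at its +y end.
- cover (a joint): Travel of the sprung aluminium dust cover, m: 0 = shut over the keyway, 0.055 = out at its stop, along the station's +y. A snap spring pulls it shut with up to 2.5 N in the first half of the travel; past the half it carries it open and holds it at the stop with about 2 N, also when let go.
- cover_tab (a point): Middle of the top edge of the cover's upright tab, 89 mm above the table; axes as the station's; moves with the cover. Tab 8 mm thick along y (the sliding direction), 32 mm wide along x, 23 mm high above the cover plate. Plate 56 (x) x 50 (y) x 3 mm, underside 63 mm above the table; the tab stands 19 mm from the plate's centre towards +y.
- keyway (a point): Centre of the keyway's mouth in the key cylinder's flat steel face, 60 mm above the table, under the shut cover. x along the slot's length (the station's x at rest; turns with the cylinder), z up. Slot 16 (x) x 6.5 (y) mm, 38 deep, mouth bevelled 2.5 mm. A spring pin sticks 3 mm into each slot end, 11 mm (+x end) and 21 mm (-x end) down; each takes about 5 to 15 N of push to pass.
- cylinder (a joint): Turn of the key cylinder, rad: 0 at rest, growing clockwise seen from above, hard stop at 1.62. It springs back when let go: 0.03 N m at rest to 0.15 N m at a quarter turn. The key has about 0.1 rad of play in the slot, so the hand turns that much farther.
- key: The key to use, upright in the stand. Origin: tip of its steel blade; z up along the key, x along the blade's width. Blade 14 (x) x 5 (y) mm, 34 long, 45 degree point over the lowest 7 mm; collar 24 x 12 mm from 34 to 38 mm; flat black rectangular bow 30 (x) x 10 (y) mm from 38 to 78 mm. Either way round fits. Fully home, collar on the face, its origin is 34 mm below the mouth. About 50 g.
- other_key: A second key with a round knob for a bow (26 mm across, upright, from 50 to 74 mm above its tip), otherwise alike, in the stand's other slot. Origin and axes as for the key. To be left alone.
- stand: Plywood key stand, 150 (x) x 60 (y) x 45 mm high, fixed. Origin: centre of its underside. Two slots of 16.5 (x) x 7.5 (y) mm at x = -37.5 and +37.5 mm, 38 mm deep; the keys stand in them by their collars, tips 11 mm above the table. Which key is in which slot varies.
- tape_roll: Tan parcel tape roll lying flat, 90 mm across, 48 mm high, hole 72 mm; bystander. Origin: centre of its underside.
- carton: Small cardboard carton 100 x 150 x 80 mm; bystander. Origin: centre of its underside.
- mug: White mug, 80 mm across, 90 mm high; bystander. Origin: centre of its underside.
Mind the look-alikes: they are no part of the job. What is shaped like the station but green or yellow is not meant.

How it is judged:
By the outcome, as a careful person would: the job done as asked, in the order asked, and still so for the second after the job is handed in, while the arm keeps its last pose, push and grip.
It also fails if it takes over 64 s, if anything falls off the work surface, if the arm or the gripper's body presses on something with over 40 N, if the wrist force passes 120 N, or if a joint passes its speed limit or range.

ROBOT

A 7-joint arm with a two-finger parallel gripper is mounted at the origin on the work surface. World frame = base frame: x ahead of the robot, y to its left, z up, the work surface at z = 0. Lengths are in m, angles in rad, forces in N, time in s.
With the tool pointing down it reaches from about 0.4 to 0.875 m from the base axis. Payload 6.5 kg.
Tool frame: the origin (TCP) lies at the very end of the fingers, on their centre line; the grasp point (between the pads) lies 19 mm behind it (r.grip_point_offset is the distance from the TCP to the grasp point, in m); z points along the fingers, y is the direction in which the jaws open and shut (so a half turn about z gives the same grasp; the last joint's range is limited). The gripper opens to 85 mm and grips with 20 to 120 N. Pads are 22 mm wide; open, the fingers measure 114 mm over their backs; the gripper's body (76 mm by 85 mm) begins 54 mm behind the grasp point. The pads swing forward as they close: fully open they stand 13 mm farther back than shut.
Start: joints at [-1.309, 0.536, -0.004, 1.538, 0.003, 1.067, -0.071], TCP at [0.209, 0.615, 0.231] pointing down, gripper open.
Joint ranges: [-2.7, 2.7], [-0.37, 2.16], [-1.27, 1.26], [0.24, 2.4], [-1.31, 4.45], [0.19, 1.91], [-2.76, 2.76]. Speed limits (rad/s): [2.39, 2.39, 3.14, 3.14, 3.14, 3.14, 3.14].

INTERFACE

Orientations are given as a unit quaternion [w, x, y, z].
In Python, from workcell import r gives the robot as it stands. Calls block until the motion is done:
- r.goto(position, orientation): joint-space move of the TCP to a pose.
- r.movel(position, rotation=None, vel=0.15, max_force=None): straight line of the TCP; rotation=None keeps the orientation; vel is the mean speed in m/s. With max_force (N) it stops when the force on the tool has changed by that much, and returns True; else False.
- r.movej(angles): joint-space move.
- r.grip(opening): finger opening in m; the grip force is fixed at half the most; returns when the fingers have stopped.
- r.wait(seconds).
- r.inverse_kinematics(position, orientation): joint angles nearest the present ones, or None.
- r.snapshot(name): name is "side" or "top"; returns (picture, depth): 384x512x3 uint8, blue, green, red; 384x512 float32, m along the optical axis (not along the pixel's ray), 0 where there is no reading.
- r.camera_params(name): a dict with "mtx" (3x3 intrinsics, pixels), "k1" (the pictures are not rectified: a ray, as slopes to the right and down, at radius r is drawn at 1 + k1 r^2 times it, then the intrinsics apply), "camera_from_world" (4x4, takes a point from world to camera coordinates). Camera axes: x right, y up, looking along -z (the intrinsics and any distortion apply to the point x, -y, -z); pixel columns grow to the right and rows downward; lengths in m; the calibration is good to about 2 mm. A picture is of the moment at which its call begins. camera_params takes no time and is no camera call.
A pose or a line that the arm cannot do raises r.IKError and nothing moves.
- r.close_job(): hands the job in, once; it reports no verdict.
Readings, each from a call of its own:
- r.current_time(): time.
- r.current_q(): joint angles.
- r.current_qd(): joint speeds.
- r.current_effort(): joint torques, N m.
- r.current_position(): TCP position.
- r.current_ee_rot(): TCP orientation.
- r.current_force(): force on the tool from outside, world axes, zero at the start.
- r.current_moment(): the same for the moment, N m.
- r.current_opening(): finger opening in m.
Only numpy, scipy, OpenCV 4.12 (cv2) and the standard library are available. Lean on these libraries where they do the work, as an engineer would, in place of code of your own. Each camera call takes 0.05 s, during which the arm holds its last target.

## Working session

There is one attempt and no reset: what is moved stays moved. The work goes in short steps, each a Python script; the robot and the scene stay as the last script left them, time stands still between calls to the robot, and variables do not carry over. Pictures are saved under pics/ and viewed, and the job is handed in when it is done.

```bash
ls; mkdir -p pics; python3 - <<'E'
from workcell import r
import cv2,numpy as np
for n in("top","side"):
    p,d=r.snapshot(n); cv2.imwrite(f"pics/{n}0.png",p); np.save(f"{n}0.npy",d)
    c=r.camera_params(n); print(n,c)
print(r.current_time(),r.current_position(),r.current_ee_rot(),r.current_opening())
E
```

```text
pics
top {'mtx': array([[423.72400417,   0.        , 254.54776418],
       [  0.        , 423.72400417, 194.15966109],
       [  0.        ,   0.        ,   1.        ]]), 'k1': 0.044640979385776755, 'camera_from_world': array([[-0.01394369, -0.99981354, -0.01335888, -0.18377694],
       [ 0.98600663, -0.01596832,  0.16593954, -0.58414166],
       [-0.16612192, -0.01085813,  0.98604544, -1.44930645],
       [ 0.        ,  0.        ,  0.        ,  1.        ]])}
side {'mtx': array([[489.86349121,   0.        , 249.1518662 ],
       [  0.        , 489.86349121, 189.81949178],
       [  0.        ,   0.        ,   1.        ]]), 'k1': -0.2086184278905121, 'camera_from_world': array([[-0.99331571, -0.11400226, -0.01809356,  0.55443013],
       [ 0.07203551, -0.73471253,  0.67454309, -0.2571493 ],
       [-0.090193  ,  0.66873087,  0.73801371, -1.35625189],
       [ 0.        ,  0.        ,  0.        ,  1.        ]])}
0.1 [0.20910682 0.6148437  0.23049839] [-5.68811669e-05  1.63112552e-01  9.86607152e-01 -7.86670369e-04] 0.08532817739294946
```

View pics/top0.png

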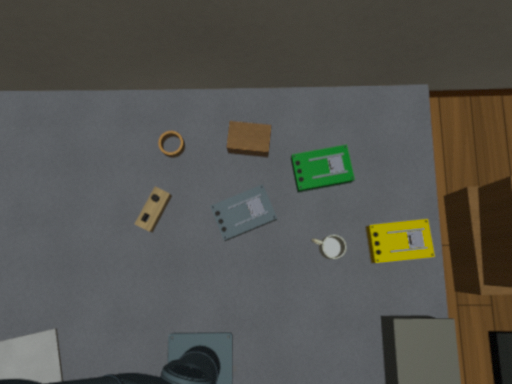

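View pics/side0.png

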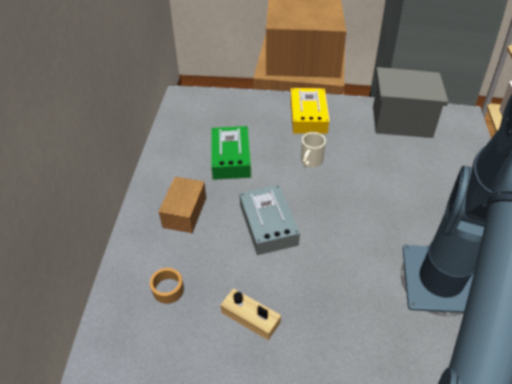

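The top view shows the grey station at (243,212), with green (323,168) and yellow (402,241) look-alikes. The stand is at (153,208), with keys at about (155,197) and (146,216). Next I'll take close crops to tell the keys apart and find the station's axis.

```bash
cat > h.py <<'E'
import numpy as np,cv2
from workcell import r
def dp(n,u,v,depth=None,z=None):
    c=r.camera_params(n);K=c["mtx"];k=c["k1"];T=c["camera_from_world"]
    p=cv2.undistortPoints(np.array([[[u,v]]],float),K,np.array([k,0,0,0.]))[0,0]
    ray=np.array([p[0],-p[1],-1.]);R=T[:3,:3];t=T[:3,3]
    o=-R.T@t;w=R.T@ray
    s=depth if depth is not None else (z-o[2])/w[2]
    return o+s*w
def proj(n,P):
    c=r.camera_params(n);K=c["mtx"];k=c["k1"];T=c["camera_from_world"]
    q=T[:3,:3]@np.asarray(P,float)+T[:3,3];a=np.array([q[0],-q[1],-q[2]])
    x=a[:2]/a[2];x=x*(1+k*(x@x));return K[:2,:2]@x+K[:2,2]
def cloud(n,d,u0,u1,v0,v1):
    c=r.camera_params(n);K=c["mtx"];k=c["k1"];T=c["camera_from_world"]
    V,U=np.mgrid[v0:v1,u0:u1];uv=np.stack([U,V],-1).reshape(-1,1,2).astype(float)
    p=cv2.undistortPoints(uv,K,np.array([k,0,0,0.]))[:,0]
    s=d[v0:v1,u0:u1].reshape(-1,1).astype(float)
    C=np.concatenate([p[:,:1],-p[:,1:],-np.ones((len(p),1))],1)*s
    W=(C-T[:3,3])@T[:3,:3]
    return W.reshape(v1-v0,u1-u0,3)
E
python3 - <<'E'
import cv2,numpy as np
t=cv2.imread("pics/top0.png");s=cv2.imread("pics/side0.png")
f=lambda im,u,v,w,h,k:cv2.resize(im[v:v+h,u:u+w],None,fx=k,fy=k,interpolation=cv2.INTER_CUBIC)
a=f(t,125,180,60,60,6);b=f(t,205,180,75,60,6);a=np.hstack([a,b])[:, :790]
cv2.imwrite("pics/ct.png",a)
cv2.imwrite("pics/cs.png",np.hstack([f(s,215,280,70,60,5),f(s,230,180,75,75,5)[:300]]))
from h import *
d=np.load("top0.npy")
def info(n,d,u0,u1,v0,v1):
    W=cloud(n,d,u0,u1,v0,v1);return W
W=cloud("top",d,130,176,180,238)
m=(W[...,2]>.02)
P=W[m];print("stand",P.mean(0),P[:,2].max(),len(P))
top=P[(P[:,2]>.036)&(P[:,2]<.054)];print(cv2.minAreaRect(top[:,:2].astype(np.float32)))
k=P[P[:,2]>.065];print(np.round(k,4))
W=cloud("top",d,200,285,178,248)
P=W[W[...,2]>.03];print("station",P.mean(0));
top=P[(P[:,2]>.052)];print(cv2.minAreaRect(top[:,:2].astype(np.float32)),np.median(top[:,2]))
print(np.round(P[P[:,2]>.07],4))
E
```

```text
stand [0.5315522  0.16211365 0.0634216 ] 1.523559158641112 798
((0.5362191796302795, 0.16931363940238953), (0.06238196790218353, 0.14857500791549683), 62.89196014404297)
[[ 0.3326 -0.2088  1.5236]
 [ 0.3326 -0.2088  1.5236]
 [ 0.3326 -0.2088  1.5236]
 [ 0.5809  0.1532  0.0863]
 [ 0.5815  0.1506  0.0826]
 [ 0.578   0.1605  0.0839]
 [ 0.5778  0.1569  0.0847]
 [ 0.5773  0.1528  0.0872]
 [ 0.578   0.1505  0.0827]
 [ 0.5766  0.1451  0.0906]
 [ 0.5784  0.1444  0.0796]
 [ 0.5736  0.1591  0.089 ]
 [ 0.5739  0.1563  0.0868]
 [ 0.5737  0.1526  0.0877]
 [ 0.5748  0.1508  0.0813]
 [ 0.5744  0.1469  0.083 ]
 [ 0.5739  0.1429  0.0855]
 [ 0.5744  0.1402  0.0823]
 [ 0.5711  0.1639  0.0835]
 [ 0.5705  0.1596  0.0869]
 [ 0.5706  0.1564  0.0861]
 [ 0.5711  0.1538  0.0826]
 [ 0.5712  0.1506  0.0818]
 [ 0.5712  0.1473  0.0811]
 [ 0.5711  0.1437  0.0815]
 [ 0.5707  0.1399  0.0834]
 [ 0.5728  0.1395  0.0707]
 [ 0.5667  0.1624  0.089 ]
 [ 0.5676  0.1604  0.0835]
 [ 0.5671  0.1563  0.0862]
 [ 0.5673  0.1533  0.0843]
 [ 0.5674  0.15    0.0836]
 [ 0.5671  0.1462  0.0852]
 [ 0.5676  0.1437  0.0813]
 [ 0.5679  0
[... 3378 characters left out ...]
 0.518  -0.2177  0.0708]
 [ 0.5179 -0.2246  0.0711]
 [ 0.5138 -0.1765  0.0821]
 [ 0.5122 -0.1802  0.0943]
 [ 0.5135 -0.1834  0.0836]
 [ 0.5143 -0.228   0.0718]
 [ 0.511  -0.1797  0.0758]
 [ 0.5109 -0.1832  0.0762]
 [ 0.5111 -0.2211  0.0704]
 [ 0.5079 -0.1934  0.0716]
 [ 0.5042 -0.1934  0.0734]
 [ 0.3326 -0.2088  1.5236]
 [ 0.3326 -0.2088  1.5236]
 [ 0.3326 -0.2088  1.5236]
 [ 0.3326 -0.2088  1.5236]
 [ 0.4912 -0.1656  0.0702]
 [ 0.3326 -0.2088  1.5236]
 [ 0.3326 -0.2088  1.5236]
 [ 0.3326 -0.2088  1.5236]
 [ 0.3326 -0.2088  1.5236]
 [ 0.3326 -0.2088  1.5236]
 [ 0.3326 -0.2088  1.5236]
 [ 0.3326 -0.2088  1.5236]
 [ 0.3326 -0.2088  1.5236]
 [ 0.3326 -0.2088  1.5236]
 [ 0.3326 -0.2088  1.5236]]
```

View pics/ct.png

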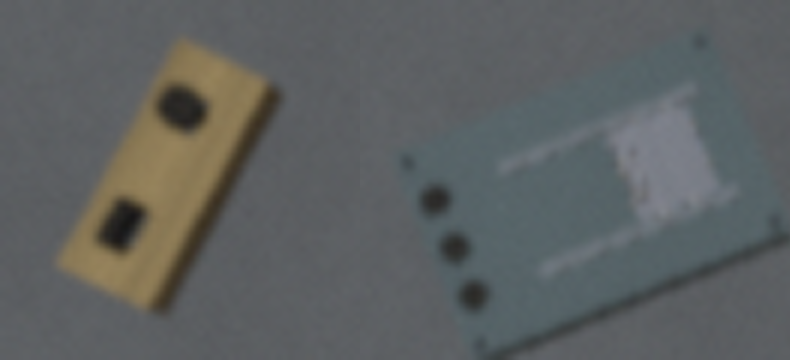

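View pics/cs.png

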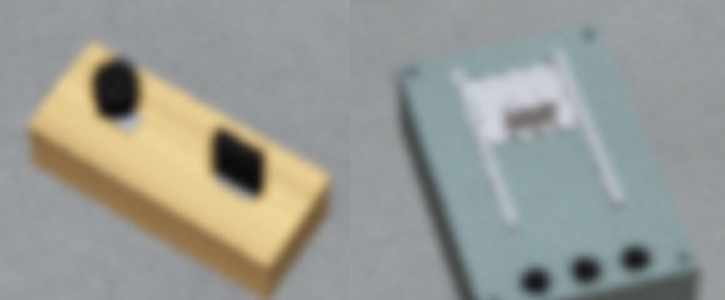

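The crops show the rectangular bow at top (146,216), the slot nearer the robot, and the round one at (155,197). The grey station's cover tab is at the side of the white plate, with the membrane keys towards image left (world +y). Next I'll refine the poses by fitting edges in both cameras.

```bash
cat > fit.py <<'E'
from h import *
from scipy.optimize import minimize
from scipy.ndimage import map_coordinates
def projN(n,P):
    c=r.camera_params(n);K=c["mtx"];k=c["k1"];T=c["camera_from_world"]
    q=P@T[:3,:3].T+T[:3,3];x=np.stack([q[:,0],-q[:,1]],1)/(-q[:,2:])
    x=x*(1+k*(x**2).sum(1,keepdims=True));return x@K[:2,:2].T+K[:2,2]
def seg(a,b,n=60):
    t=np.linspace(.03,.97,n)[:,None];return np.asarray(a)+t*(np.asarray(b)-np.asarray(a))
def rect(cx,cy,w,h,z):
    c=[(cx-w/2,cy-h/2,z),(cx+w/2,cy-h/2,z),(cx+w/2,cy+h/2,z),(cx-w/2,cy+h/2,z)]
    return np.concatenate([seg(c[i],c[(i+1)%4]) for i in range(4)])
def grad(img,s):
    f=img.astype(np.float32)
    g=0
    for ch in range(3):
        b=cv2.GaussianBlur(f[...,ch],(0,0),s)
        g=g+cv2.Sobel(b,cv2.CV_32F,1,0)**2+cv2.Sobel(b,cv2.CV_32F,0,1)**2
    return np.sqrt(g)
def fit(M,init,imgs):
    x=np.array(init,float)
    for s in (2.5,1.2,.8):
        G={n:grad(i,s) for n,i in imgs.items()}
        def cost(p):
            c,sn=np.cos(p[2]*10),np.sin(p[2]*10)
            P=np.stack([c*M[:,0]-sn*M[:,1]+p[0],sn*M[:,0]+c*M[:,1]+p[1],M[:,2]],1)
            t=0
            for n,g in G.items():
                uv=projN(n,P);t-=map_coordinates(g,[uv[:,1],uv[:,0]],order=1,mode='nearest').mean()/g.mean()
            return t
        y=x.copy();y[2]/=10
        S=np.array([y]+[y+d for d in np.eye(3)*.006])
        o=minimize(cost,y,method='Nelder-Mead',options=dict(initial_simplex=S,xatol=1e-5,fatol=1e-6));x=o.x.copy();x[2]*=10
    return x,o.fun
E
python3 - <<'E'
from fit import *
T=cv2.imread("pics/top0.png");S=cv2.imread("pics/side0.png")
st=np.concatenate([rect(0,0,.15,.06,.045)])
sn=np.concatenate([rect(0,0,.13,.2,.06)])
for nm,M,i in(("stand",st,(.536,.169,np.radians(-27.1))),("station",sn,(.535,-.15,np.radians(21)))):
    for im in({"top":T},{"side":S},{"top":T,"side":S}):
        x,f=fit(M,i,im);print(nm,list(im),np.round(x[:2],4),np.degrees(x[2]).round(2),f)
    c,s=np.cos(x[2]),np.sin(x[2])
    R=np.array([[c,-s],[s,c]])
    for pt in([(-.0375,0,.089),(.0375,0,.085)] if nm=="stand" else [(0,-.045,.066),(0,-.026,.089)]):
        P=[*(R@pt[:2]+x[:2]),pt[2]];print(pt,np.round(P,4),proj("top",P),proj("side",P))
    for n,I in(("top",T),("side",S)):
        pts=projN(n,np.c_[M[:,:2]@R.T+x[:2],M[:,2]])
        for q in pts: 
            cv2.circle(I,tuple(int(round(a*16)) for a in q),4,(0,0,255),-1,shift=4)
a=cv2.resize(T[175:245,125:285],None,fx=4,fy=4);b=cv2.resize(S[180:340,215:305],None,fx=3,fy=3)
cv2.imwrite("pics/fit_t.png",a);cv2.imwrite("pics/fit_s.png",b)
E
```

```text
stand ['top'] [0.537  0.1698] -27.1 -8.20956802368164
stand ['side'] [0.536 0.169] -26.6 -8.483854293823242
stand ['top', 'side'] [0.5365 0.1696] -26.98 -16.610965728759766
(-0.0375, 0, 0.089) [0.5031 0.1866 0.089 ] [143.34750609 216.57061617] [261.85379661 308.80939349]
(0.0375, 0, 0.085) [0.5699 0.1526 0.085 ] [154.16991309 197.21577069] [237.20159003 295.51190852]
station ['top'] [ 0.5238 -0.1591] 21.42 -3.0638792514801025
station ['side'] [ 0.5267 -0.1481] 21.26 -4.221385478973389
station ['top', 'side'] [ 0.5224 -0.1624] 21.75 -6.7555623054504395
(0, -0.045, 0.066) [ 0.5391 -0.2042  0.066 ] [258.00499425 205.20423479] [262.60523678 197.61198547]
(0, -0.026, 0.089) [ 0.5321 -0.1866  0.089 ] [252.83648427 206.38147474] [264.40258596 197.08514414]
```

View pics/fit_t.png

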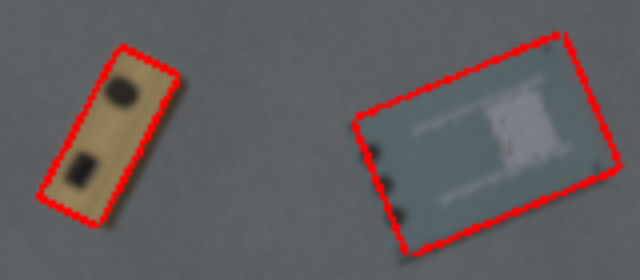

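View pics/fit_s.png

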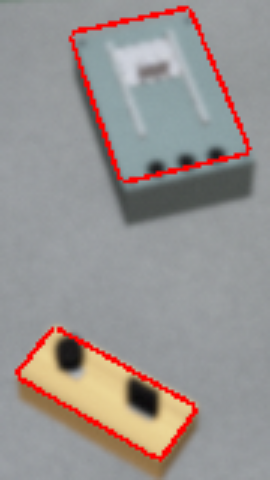

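The stand fits well, but the station fit locked onto the black membrane keys. I'll refit using its three clean edges plus the cover plate.

```bash
python3 - <<'E'
from fit import *
T=cv2.imread("pics/top0.png");S=cv2.imread("pics/side0.png")
e=np.concatenate([seg((-.065,.1,.06),(-.065,-.1,.06)),seg((-.065,-.1,.06),(.065,-.1,.06)),seg((.065,-.1,.06),(.065,.1,.06))])
pl=np.concatenate([seg((-.028,-.07,.066),(.028,-.07,.066))])
bt=seg((-.065,.1,0),(.065,.1,0))
M=np.concatenate([e,pl]); 
for i in((.53,-.148,np.radians(21.3)),(.526,-.155,np.radians(21.3))):
  for m,im in((M,{"top":T}),(np.concatenate([e,pl,bt]),{"side":S}),(M,{"top":T,"side":S})):
    x,f=fit(m,i,im);print(list(im),np.round(x[:2],4),np.degrees(x[2]).round(2),f)
c,s=np.cos(x[2]),np.sin(x[2]);R=np.array([[c,-s],[s,c]])
W=lambda p:np.r_[R@np.array(p[:2])+x[:2],p[2]]
for n,I in(("top",T),("side",S)):
    for q in projN(n,np.array([W(p) for p in np.concatenate([rect(0,0,.13,.2,.06),rect(0,-.045,.056,.05,.066),rect(0,-.026,.032,.008,.089)])])):
        cv2.circle(I,tuple(int(round(a*16)) for a in q),3,(0,0,255),-1,shift=4)
a=cv2.resize(T[175:245,200:285],None,fx=5,fy=5);b=cv2.resize(S[180:260,230:305],None,fx=4.375,fy=4.375)
cv2.imwrite("pics/fit2.png",np.hstack([a,b]))
d=np.load("top0.npy");C=cloud("top",d,200,285,178,248).reshape(-1,3);q=C[(C[:,2]>.08)&(C[:,2]<.1)]
print("tab pts local",((q[:,:2]-x[:2])@R).mean(0),len(q))
print(x)
E
```

```text
['top'] [ 0.5203 -0.1506] 21.39 -3.5308334827423096
['side'] [ 0.5271 -0.1499] 21.34 -4.913261413574219Traceback (most recent call last):
  File "<stdin>", line 9, in <module>
  File "fit.py", line 33, in fit
    o=minimize(cost,y,method='Nelder-Mead',options=dict(initial_simplex=S,xatol=1e-5,fatol=1e-6));x=o.x.copy();x[2]*=10
    res = _minimize_neldermead(fun, x0, args, callback, bounds=bounds,
                               **options)
    fxr = func(xr)
    fx = function(np.copy(x), *(wrapper_args + args))
  File "fit.py", line 29, in cost
    uv=projN(n,P);t-=map_coordinates(g,[uv[:,1],uv[:,0]],order=1,mode='nearest').mean()/g.mean()
  File "fit.py", line 5, in projN
    c=r.camera_params(n);K=c["mtx"];k=c["k1"];T=c["camera_from_world"]
ValueError: time passes only in moves, steps and waits
```

```bash
sed -i 's/r\.camera_params(n)/CP(n)/' h.py fit.py; sed -i '2a import functools\nCP=functools.cache(lambda n:r.camera_params(n))' h.py; cat > go.py <<'E'
from fit import *
T=cv2.imread("pics/top0.png");S=cv2.imread("pics/side0.png")
e=np.concatenate([seg((-.065,.1,.06),(-.065,-.1,.06)),seg((-.065,-.1,.06),(.065,-.1,.06)),seg((.065,-.1,.06),(.065,.1,.06))])
pl=np.concatenate([seg((-.028,-.07,.066),(.028,-.07,.066))])
bt=seg((-.065,.1,0),(.065,.1,0))
M=np.concatenate([e,pl]); 
for i in((.53,-.148,np.radians(21.3)),(.526,-.152,np.radians(21.3))):
  for m,im in((M,{"top":T}),(np.concatenate([e,pl,bt]),{"side":S}),(M,{"top":T,"side":S})):
    x,f=fit(m,i,im);print(list(im),np.round(x[:2],4),np.degrees(x[2]).round(2),f)
c,s=np.cos(x[2]),np.sin(x[2]);R=np.array([[c,-s],[s,c]])
W=lambda p:np.r_[R@np.array(p[:2])+x[:2],p[2]]
for n,I in(("top",T),("side",S)):
    for q in projN(n,np.array([W(p) for p in np.concatenate([rect(0,0,.13,.2,.06),rect(0,-.045,.056,.05,.066),rect(0,-.026,.032,.008,.089)])])):
        cv2.circle(I,tuple(int(round(a*16)) for a in q),3,(0,0,255),-1,shift=4)
a=cv2.resize(T[175:245,200:285],None,fx=5,fy=5);b=cv2.resize(S[180:260,230:305],(328,350))
cv2.imwrite("pics/fit2.png",np.hstack([a,b]))
d=np.load("top0.npy");C=cloud("top",d,200,285,178,248).reshape(-1,3);q=C[(C[:,2]>.08)&(C[:,2]<.1)]
print("tab pts local",((q[:,:2]-x[:2])@R).mean(0),len(q))
print(x)
E
python3 go.py
```

```text
['top'] [ 0.5203 -0.1506] 21.39 -3.5308334827423096
['side'] [ 0.5271 -0.1499] 21.34 -4.913261413574219
['top', 'side'] [ 0.5183 -0.1518] 22.05 -7.382809638977051
['top'] [ 0.5203 -0.1506] 21.39 -3.5308332443237305
['side'] [ 0.5271 -0.1499] 21.35 -4.9132609367370605
['top', 'side'] [ 0.5183 -0.1518] 22.06 -7.382807731628418
tab pts local [-0.00182109 -0.02527759] 23
[ 0.51825831 -0.15177328  0.3849509 ]
```

View pics/fit2.png

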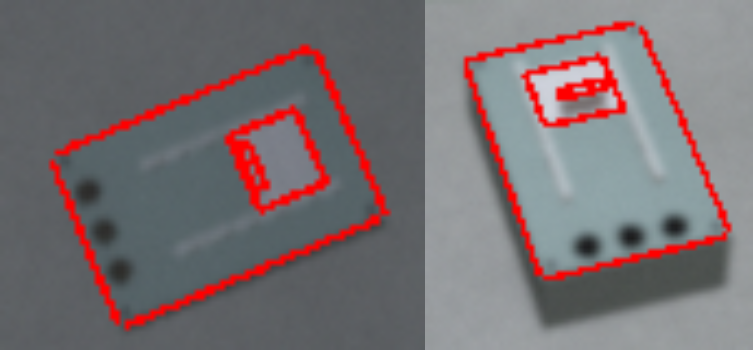

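```bash
cat > reg.py <<'E'
from fit import *
K8=8
def layers(n,polys,u0,v0,w,h,sig):
    lab=np.zeros((h*K8,w*K8),np.uint8)
    for i,P in polys:
        uv=projN(n,P)
        q=((uv-[u0,v0]+.5)*K8-.5)
        cv2.fillPoly(lab,[np.round(q*16).astype(np.int32)],i,shift=4)
    n_=max(i for i,_ in polys)+1
    L=[]
    for i in range(n_):
        m=cv2.resize((lab==i).astype(np.float32),(w,h),interpolation=cv2.INTER_AREA)
        L.append(cv2.GaussianBlur(m,(0,0),sig).ravel())
    return np.stack(L,1)
def box(w,h,z0,z1,cx=0,cy=0):
    x0,x1,y0,y1=cx-w/2,cx+w/2,cy-h/2,cy+h/2
    f=lambda *a:np.array(a,float)
    return [f((x0,y0,z0),(x1,y0,z0),(x1,y0,z1),(x0,y0,z1)),f((x0,y1,z0),(x1,y1,z0),(x1,y1,z1),(x0,y1,z1)),
      f((x0,y0,z0),(x0,y1,z0),(x0,y1,z1),(x0,y0,z1)),f((x1,y0,z0),(x1,y1,z0),(x1,y1,z1),(x1,y0,z1)),
      f((x0,y0,z1),(x1,y0,z1),(x1,y1,z1),(x0,y1,z1))]
def order(n,bx,i0,pose):
    # side faces visible to camera first (back hidden), then top
    c=CP(n)["camera_from_world"];o=-c[:3,:3].T@c[:3,3]
    out=[];cen=np.mean(np.concatenate(bx),0)
    for k,f in enumerate(bx):
        m=f.mean(0);F=tf(f,pose);mm=F.mean(0);cc=tf(cen[None],pose)[0]
        nn=np.cross(F[1]-F[0],F[2]-F[1]);nn*=np.sign(nn@(mm-cc)) or 1
        if nn@(o-mm)>0: out.append((i0+k,F))
    return out
def tf(P,p):
    c,s=np.cos(p[2]),np.sin(p[2])
    return np.stack([c*P[:,0]-s*P[:,1]+p[0],s*P[:,0]+c*P[:,1]+p[1],P[:,2]],1)
def rfit(build,init,imgs,rois,sig=.8):
    def cost(y):
        p=[y[0],y[1],y[2]*10];t=0
        for n,I in imgs.items():
            u0,v0,w,h=rois[n];L=layers(n,build(n,p),u0,v0,w,h,sig)
            L=L[:,L.sum(0)>1]
            B=I[v0:v0+h,u0:u0+w].reshape(-1,3).astype(float)
            X=np.linalg.lstsq(L,B,rcond=None)[0];t+=np.minimum(np.abs(L@X-B),40).mean()
        return t
    y=np.array([init[0],init[1],init[2]/10])
    for d in(.004,.0015):
        o=minimize(cost,y,method='Nelder-Mead',options=dict(initial_simplex=np.array([y]+[y+e for e in np.eye(3)*d]),xatol=5e-5,fatol=1e-5));y=o.x
    return np.array([y[0],y[1],y[2]*10]),o.fun
E
python3 - <<'E'
from reg import *
T=cv2.imread("pics/top0.png");S=cv2.imread("pics/side0.png")
def bst(n,p):
    o=order(n,box(.13,.2,0,.06),1,p)
    for sx in(-1,1): o.append((6,tf(box(.004,.11,.06,.066,sx*.032,-.015)[4],p)))
    o.append((7,tf(box(.056,.05,.063,.066,0,-.045)[4],p)))
    o+=order(n,box(.032,.008,.066,.089,0,-.026),8,p)
    return o
def bsd(n,p):
    o=order(n,box(.15,.06,0,.045),1,p)
    o+=order(n,box(.03,.01,.049,.089,-.0375,0),6,p)
    a=np.linspace(0,2*np.pi,30)
    return o+[(11,tf(np.stack([.0375+.013*np.cos(a),.013*np.sin(a),0*a+z],1),p)) for z in np.linspace(.061,.085,8)]
R1={"top":(200,178,90,70),"side":(228,172,85,90)};R2={"top":(125,178,60,62),"side":(208,278,85,68)}
for nm,b,i,R in(("station",bst,(.526,-.15,np.radians(21.4)),R1),("stand",bsd,(.5365,.1695,np.radians(-27)),R2)):
  for im in({"top":T},{"side":S},{"top":T,"side":S}):
    x,f=rfit(b,i,im,R);print(nm,list(im),np.round(x[:2],4),np.degrees(x[2]).round(2),round(f,3))
E
```

```text
station ['top'] [ 0.5189 -0.1516] 21.66 2.041
station ['side'] [ 0.5176 -0.154 ] 21.51 5.492
station ['top', 'side'] [ 0.5181 -0.154 ] 21.7 7.863
stand ['top'] [0.5372 0.1699] -26.73 1.71
stand ['side'] [0.5353 0.1679] -26.86 3.423
stand ['top', 'side'] [0.5357 0.1687] -26.83 5.982
```

The two cameras agree to about 2.5 mm: station ≈ (0.518, -0.153) at 21.6°, stand ≈ (0.536, 0.169) at -26.8°. Next I'll check the IK and the wrist range for every stage.

```bash
cat >> h.py <<'E'
from scipy.spatial.transform import Rotation as Ro
ST=np.array([.5183,-.153]);SY=np.radians(21.6)
SD=np.array([.5361,.169]);DY=np.radians(-26.8)
def rot(a): return np.array([[np.cos(a),-np.sin(a)],[np.sin(a),np.cos(a)]])
def st(x,y): return rot(SY)@np.array([x,y])+ST
def sd(x,y): return rot(DY)@np.array([x,y])+SD
def quat(phi): # tool down, tool y at world angle phi
    y=np.array([np.cos(phi),np.sin(phi),0]);z=np.array([0,0,-1.]);x=np.cross(y,z)
    q=Ro.from_matrix(np.stack([x,y,z],1)).as_quat();return [float(q[3]),float(q[0]),float(q[1]),float(q[2])]
E
python3 - <<'E'
from h import *
print(quat(np.radians(71)),r.current_q(), r.grip_point_offset)
D=np.degrees
for nm,xy,z,a in(("push",st(0,-.07),.073,SY+np.pi/2),("pushx",st(0,-.07),.073,SY),("grasp",sd(-.0375,0),.052,DY+np.pi/2),("ins",st(0,-.045),.12,SY+np.pi/2),("fin",st(0,-.045),.067,SY+np.pi/2-1.75)):
  for k in(0,np.pi,-np.pi):
    q=r.inverse_kinematics([*xy,z],quat(a+k));print(nm,np.round(xy,4),round(D(a+k)),None if q is None else np.round(q,2))
E
```

```text
[0.0, 0.16504760586067768, 0.9862856015372313, 0.0] [-1.30921734  0.53709669 -0.00442337  1.53877019  0.00262299  1.0673086
 -0.0711801 ] 0.0187
push [ 0.5441 -0.2181] 112 [ 0.14  0.65  0.23  1.82 -0.21  0.69  2.43]
push [ 0.5441 -0.2181] 292 [-0.23  0.79  0.77  1.85 -0.74  0.82 -0.27]
push [ 0.5441 -0.2181] -68 [-0.23  0.79  0.77  1.85 -0.74  0.82 -0.27]
pushx [ 0.5441 -0.2181] 22 [-0.17  0.75  0.67  1.84 -0.64  0.78  1.22]
pushx [ 0.5441 -0.2181] 202 [-0.4   0.98  1.08  1.85 -1.04  1.01 -1.61]
pushx [ 0.5441 -0.2181] -158 [-0.4   0.98  1.08  1.85 -1.04  1.01 -1.61]
grasp [0.5026 0.1859] 63 [-0.54  0.62  0.14  1.96 -0.14  0.58  0.79]
grasp [0.5026 0.1859] 243 [-1.18  0.97  1.08  1.99 -1.11  0.95 -1.53]
grasp [0.5026 0.1859] -117 [-1.18  0.97  1.08  1.99 -1.11  0.95 -1.53]
ins [ 0.5349 -0.1948] 112 [ 0.01  0.57  0.35  1.86 -0.27  0.76  2.45]
ins [ 0.5349 -0.1948] 292 [-0.42  0.8   1.01  1.88 -0.83  0.96 -0.21]
ins [ 0.5349 -0.1948] -68 [-0.42  0.8   1.01  1.88 -0.83  0.96 -0.21]
fin [ 0.5349 -0.1948] 11 [-0.23  0.75  0.69  1.89 -0.68  0.76  1.05]
fin [ 0.5349 -0.1948] 191 [-0.45  0.97  1.08  1.9  -1.06  0.99 -1.8 ]
fin [ 0.5349 -0.1948] -169 [-0.45  0.97  1.08  1.9  -1.06  0.99 -1.8 ]
```

```bash
python3 - <<'E'
from h import *
q=quat(SY)
r.grip(0.0)
r.goto([*st(0,-.072),.15],q)
print(r.current_time(),r.current_position(),r.current_opening())
print(r.movel([*st(0,-.072),.074],vel=.1,max_force=8))
print(r.movel([*st(0,.02),.074],vel=.06,max_force=10))
p=r.current_position();print(p,rot(-SY)@(p[:2]-ST),r.current_force(),r.current_time())
r.movel([*st(0,-.01),.074],vel=.1)
r.movel([*st(0,-.01),.16],vel=.2)
E
```

```text
4.0333 [ 0.54521918 -0.21903457  0.14988436] -0.00025412351166004363
False
True
[ 0.51320562 -0.13980723  0.073993  ] [0.00011995 0.01414169] [ 1.09765071 -1.22714097  0.6092025 ] 6.2667
```

The push stopped against the end stop at local y = 0.0141, and I had predicted 0.014, so the station pose along y is confirmed. Next I'll move to the key and check.

```bash
python3 - <<'E'
from h import *
q=quat(DY+np.pi/2)
r.goto([*sd(-.0375,0),.17],q)
r.grip(.05)
p,d=r.snapshot("top");s,d2=r.snapshot("side");np.save("top1.npy",d)
a=cv2.resize(p[175:245,200:285],None,fx=4,fy=4);b=cv2.resize(s[180:330,215:305],None,fx=3,fy=3)
c=np.zeros((450,a.shape[1]+b.shape[1],3),np.uint8);c[:280,:340]=a;c[:,340:]=b
cv2.imwrite("pics/open.png",c);cv2.imwrite("pics/top1.png",p);cv2.imwrite("pics/side1.png",s)
print(r.current_time(),r.current_position(),r.current_q().round(2),r.current_opening())
E
```

```text
9.1917 [0.50263809 0.18589888 0.1700044 ] [-1.09  0.57  0.89  1.93 -0.56  0.91  1.18] 0.05001847384779152
```

View pics/open.png

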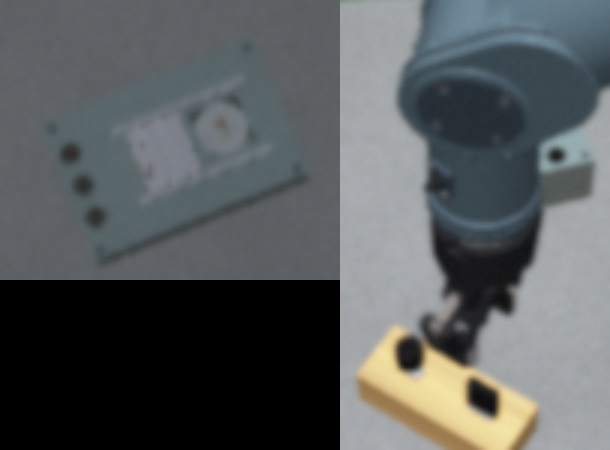

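The cover is open: the bezel is bare at top (255,206). The gripper is above the rectangular key. Next I'll measure the bezel centre, descend and grip.

```bash
python3 - <<'E'
from h import *
p=cv2.imread("pics/top1.png")
print("pred bezel",proj("top",[*st(0,-.045),.062]))
# radially symmetric ring fit: bezel bright vs grey
g=p.astype(np.float32).mean(2)
best=[]
W=np.stack(np.meshgrid(np.arange(-.012,.0121,.001),np.arange(-.012,.0121,.001)),-1).reshape(-1,2)
a=np.linspace(0,2*np.pi,72,endpoint=False)
from fit import projN
from scipy.ndimage import map_coordinates
c0=st(0,-.045)
for w in W:
    def ring(rad,z=.062):
        P=np.stack([c0[0]+w[0]+rad*np.cos(a),c0[1]+w[1]+rad*np.sin(a),0*a+z],1);uv=projN("top",P)
        return map_coordinates(g,[uv[:,1],uv[:,0]],order=1)
    best.append(np.mean(ring(.0185))-.5*np.std(ring(.0185))-np.mean(ring(.0275)))
best=np.array(best);i=best.argsort()[-5:];print(W[i],best[i], "local",W[i]@rot(SY))
print(r.movel([*sd(-.0375,0),.053],vel=.12,max_force=8),r.current_position(),r.current_force())
r.grip(0.0)
print(r.current_opening(),r.current_force(),r.current_moment(),r.current_time())
s,_=r.snapshot("side");t,_=r.snapshot("top")
cv2.imwrite("pics/grasp.png",np.hstack([cv2.resize(s[250:350,195:315],None,fx=3,fy=3),cv2.resize(t[170:245,110:185],(300,300))]))
E
```

```text
pred bezel [255.33508455 206.61728075]
[[ 1.04083409e-17  2.00000000e-03]
 [-1.00000000e-03  1.04083409e-17]
 [ 1.04083409e-17  1.04083409e-17]
 [-1.00000000e-03  1.00000000e-03]
 [ 1.04083409e-17  1.00000000e-03]] [21.309341 21.309715 21.72612  21.799232 22.216629] local [[ 7.36249105e-04  1.85955297e-03]
 [-9.29776486e-04  3.68124553e-04]
 [ 1.35089964e-17  5.84586476e-18]
 [-5.61651933e-04  1.29790104e-03]
 [ 3.68124553e-04  9.29776486e-04]]
False [0.50319344 0.18599758 0.053619  ] [ 0.34968685 -0.9487126  -1.21498038]
0.008919939129510421 [-1.96228014  0.36406198  5.24009195] [ 0.07959753  0.29077799 -0.0083811 ] 10.7583
```

View pics/grasp.png

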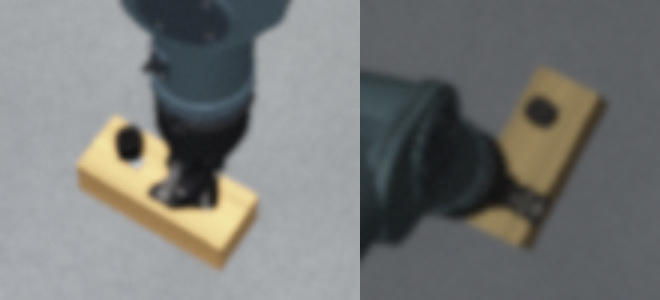

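Gripped, with an opening of 8.9 mm on the 10 mm bow. Next I'll lift, carry it above the keyway and check the key in hand.

```bash
python3 - <<'E'
from h import *
p=r.current_position()
print(r.movel([p[0],p[1],.17],vel=.12), r.current_opening())
r.goto([*st(0,-.045),.165],quat(SY+np.pi/2))
print(r.current_q().round(2),r.current_time(),r.current_opening(),r.current_force())
r.movel([*st(0,-.045),.118],vel=.1)
s,_=r.snapshot("side");t,_=r.snapshot("top")
cv2.imwrite("pics/side2.png",s);cv2.imwrite("pics/top2.png",t)
cv2.imwrite("pics/above.png",np.hstack([cv2.resize(s[130:260,215:325],None,fx=4,fy=4,interpolation=cv2.INTER_CUBIC),cv2.resize(t[165:252,200:290],(340,520))]))
print(r.current_position(),r.current_force(),r.current_time())
print([proj("side",[*st(0,-.045),z]) for z in(.076,.06)])
E
```

```text
False 0.009337395960187457
[-0.21  0.56  0.65  1.84 -0.43  0.89  2.59] 13.4083 0.009310030475882497 [ 0.41843802  0.17457103 -0.08542242]
[ 0.53540188 -0.19508759  0.11867606] [ 0.12007787  0.15860234 -0.04645283] 14.125
[array([263.71699859, 197.83565397]), array([263.69587884, 201.31769725])]
```

View pics/above.png

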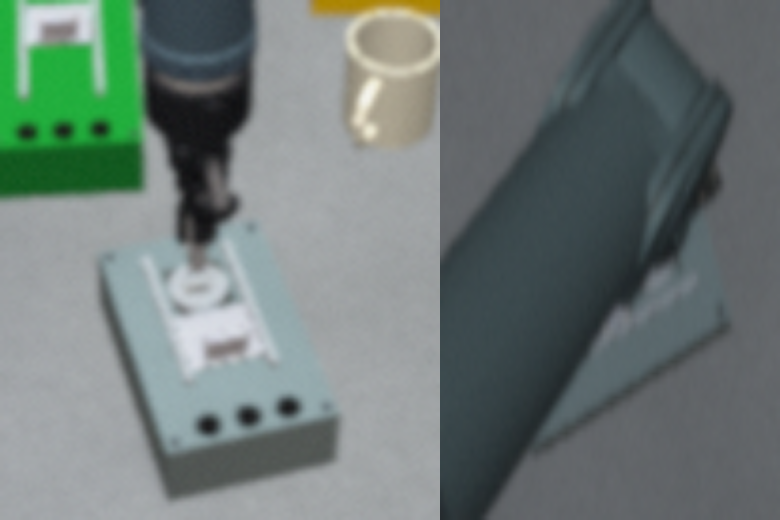

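The side view shows the key tip at about (264,197), directly above the bare slot at about (264.5,202). I'll descend with force limits.

```bash
python3 - <<'E'
from h import *
f0=r.current_force()
b=r.movel([*st(0,-.045),.0855],vel=.03,max_force=6)
print(b,r.current_position(),r.current_force()-f0,r.current_moment().round(3),r.current_time(),r.current_opening(), st(0,-.045))
E
```

```text
False [ 0.53403508 -0.1952473   0.08535113] [-3.59334196 -1.55945008 -0.34190011] [-0.426  0.897  0.016] 15.3583 0.009260019979632056 [ 0.5348656  -0.19483994]
```

```bash
python3 - <<'E'
from h import *
r.movel([*st(-.002,-.045),.0855],vel=.03)
print(r.current_position(),r.current_force(),r.current_opening())
b=r.movel([*st(-.002,-.045),.0675],vel=.03,max_force=25)
print(b,r.current_position(),r.current_force(),r.current_moment().round(3),r.current_time(),r.current_opening())
s,_=r.snapshot("side");cv2.imwrite("pics/ins1.png",cv2.resize(s[130:260,215:325],None,fx=4.5,fy=4.5,interpolation=cv2.INTER_CUBIC))
E
```

```text
[ 0.53369345 -0.1953156   0.08567276] [ 0.06750919  0.51309698 -1.63563629] 0.009593255410428232
False [ 0.53487428 -0.19548511  0.06845323] [1.2876248  0.28118549 5.03472145] [ 0.24  -0.374 -0.039] 16.3583 0.009128524371872417
```

View pics/ins1.png

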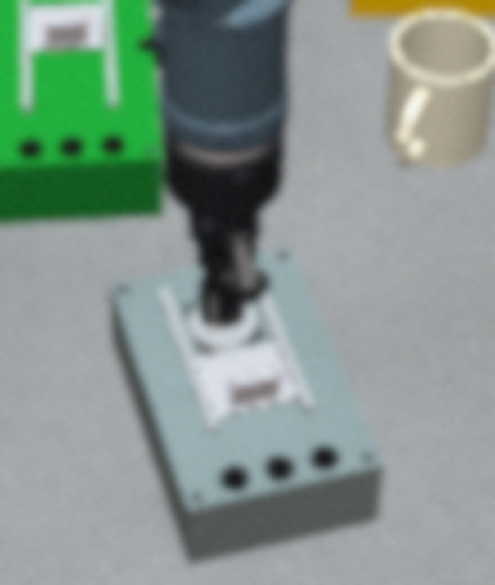

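It's near the expected home depth (TCP ≈ 0.0686). I'll press further to see whether a hard stop is there.

```bash
python3 - <<'E'
from h import *
for z in(.0665,.0645,.0625):
    b=r.movel([*st(-.001,-.045),z],vel=.02,max_force=20)
    print(z,b,r.current_position(),r.current_force(),r.current_moment().round(3))
    if b: break
print(r.current_time(),r.current_opening())
E
```

```text
0.0665 False [ 0.53493541 -0.19545401  0.0683094 ] [-3.82094069  1.84151977 18.01071253] [0.495 0.785 0.025]
0.0645 False [ 0.53507087 -0.19553823  0.06811421] [-9.78566359  5.2513423  38.05956395] [1.168 2.138 0.031]
0.0625 False [ 0.53531467 -0.19569319  0.06778923] [-14.80590514   7.69765107  56.0769891 ] [1.798 3.229 0.063]
17.1583 0.009176278283368578
```

A rigid stop at z ≈ 0.068 under 56 N, far above what the pins take, so the key is home with its collar on the face. I'll ease off the push and turn in steps, watching the forces.

```bash
python3 - <<'E'
from h import *
c=st(-.0017,-.045);z=.0670
r.movel([*c,z],vel=.03)
print(r.current_position(),r.current_force().round(1),r.current_moment().round(3),r.current_time())
phi0=SY+np.pi/2
for a in(.2,.4,.6,.8,1.0,1.2,1.4,1.55):
    r.movel([*c,z],quat(phi0-a),vel=.05)
    f=r.current_force();m=r.current_moment();q=r.current_ee_rot()
    y=Ro.from_quat([q[1],q[2],q[3],q[0]]).apply([0,1,0]);act=phi0-np.arctan2(y[1],y[0])
    print(a,round(act,3),f.round(1),m.round(3),r.current_position().round(4),round(r.current_opening(),4),round(r.current_time(),2))
    c=c+np.clip(f[:2]/9000*.6,-.001,.001)
    z=z+np.clip((f[2]-10)/9000*.5,-.001,.001)
    if np.linalg.norm(f)>35:break
print(c,z,r.current_q().round(2))
s,_=r.snapshot("side");cv2.imwrite("pics/turn1.png",cv2.resize(s[130:260,215:325],None,fx=4.5,fy=4.5,interpolation=cv2.INTER_CUBIC))
E
```

```text
[ 0.53499504 -0.19554748  0.0682074 ] [ 0.2  1.9 16. ] [ 0.463  0.069 -0.019] 17.4583
0.2 0.2 [-2.   2.2 17.7] [0.517 0.119 0.068] [ 0.5349 -0.1957  0.0682] 0.0095 17.81
0.4 0.4 [ 1.2  1.1 12.2] [ 0.308 -0.178  0.044] [ 0.5348 -0.1957  0.0683] 0.0094 18.16
0.6 0.6 [ 0.6  0.9 12. ] [ 0.231 -0.155  0.037] [ 0.5347 -0.1956  0.0683] 0.0093 18.51
0.8 0.8 [ 0.5  1.5 11.4] [ 0.308 -0.17   0.089] [ 0.5347 -0.1955  0.0683] 0.0092 18.86
1.0 1.0 [1.4 2.2 9.8] [ 0.206 -0.162  0.065] [ 0.5346 -0.1955  0.0683] 0.0091 19.21
1.2 1.2 [-0.   0.4 10.9] [ 0.169 -0.126  0.06 ] [ 0.5345 -0.1955  0.0683] 0.0092 19.56
1.4 1.4 [0.8 0.9 9.7] [ 0.159 -0.093  0.089] [ 0.5344 -0.1955  0.0683] 0.0095 19.91
1.55 1.55 [ 0.3  1.  11. ] [0.08  0.027 0.092] [ 0.5343 -0.1955  0.0683] 0.0091 20.21
[ 0.53347391 -0.19478201] 0.06781635672598968 [-0.36  0.85  0.91  1.9  -0.89  0.86  1.42]
```

View pics/turn1.png

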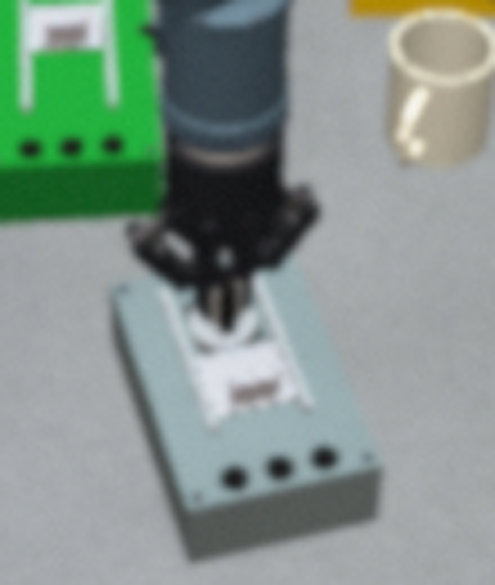

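It's turning smoothly and the moment is rising with the spring. Next I'll go in small steps to find the hard stop (cylinder 1.62, hand about 1.72).

```bash
python3 - <<'E'
from h import *
c=np.array([ 0.53347391,-0.19478201]);z=.0678
phi0=SY+np.pi/2
for a in(1.60,1.63,1.66,1.69,1.71,1.73,1.75,1.77,1.79):
    r.movel([*c,z],quat(phi0-a),vel=.03);r.wait(.15)
    f=r.current_force();m=np.mean([r.current_moment()[2] for _ in range(3)])
    print(a,f.round(1),round(m,3),r.current_position().round(4),round(r.current_opening(),4),round(r.current_time(),2))
    c=c+np.clip(f[:2]/9000*.4,-.001,.001)
    if m>.3:break
print(c,z,a,r.current_q().round(2))
E
```

```text
1.6 [-0.9  0.7  9.5] 0.099 [ 0.5343 -0.1955  0.0683] 0.0093 20.66
1.63 [ 0.4 -0.1 10.3] 0.063 [ 0.5343 -0.1955  0.0683] 0.0094 21.06
1.66 [-0.2  1.  10. ] 0.128 [ 0.5342 -0.1955  0.0683] 0.009 21.46
1.69 [-0.8  1.2 10.2] 0.098 [ 0.5342 -0.1955  0.0683] 0.0092 21.86
1.71 [0.8 0.5 9. ] 0.135 [ 0.5342 -0.1955  0.0683] 0.0093 22.26
1.73 [-0.3 -0.4  9.3] 0.113 [ 0.5342 -0.1955  0.0683] 0.0097 22.66
1.75 [-0.2  1.   9. ] 0.133 [ 0.5341 -0.1955  0.0683] 0.0091 23.06
1.77 [ 1.1 -1.   9.1] 0.203 [ 0.5342 -0.1955  0.0683] 0.0091 23.46
1.79 [ 0.4 -0.6 10.6] 0.247 [ 0.5342 -0.1955  0.0683] 0.0089 23.86
[ 0.5334886  -0.19468507] 0.0678 1.79 [-0.38  0.88  0.95  1.9  -0.94  0.89  1.22]
```

```bash
python3 - <<'E'
from h import *
c=np.array([0.5334886,-0.19468507]);z=.0678
phi0=SY+np.pi/2
for a in(1.81,1.83):
    r.movel([*c,z],quat(phi0-a),vel=.03)
    M=[]
    for _ in range(6): r.wait(.1);M.append(r.current_moment()[2])
    print(a,r.current_force().round(1),np.mean(M).round(3),r.current_position().round(4),round(r.current_opening(),4),round(r.current_time(),2))
    if np.mean(M)>.4:break
s,d=r.snapshot("side");t,_=r.snapshot("top")
cv2.imwrite("pics/end.png",np.hstack([cv2.resize(s[130:260,215:325],None,fx=4,fy=4,interpolation=cv2.INTER_CUBIC),cv2.resize(t[165:252,200:290],(340,520))]));cv2.imwrite("pics/end_full.png",s)
E
```

```text
1.81 [-0.6  0.1  9.9] 0.394 [ 0.5342 -0.1954  0.0683] 0.0091 24.71
1.83 [-0.6  0.2 10.5] 0.51 [ 0.5342 -0.1954  0.0683] 0.0097 25.56
```

View pics/end.png

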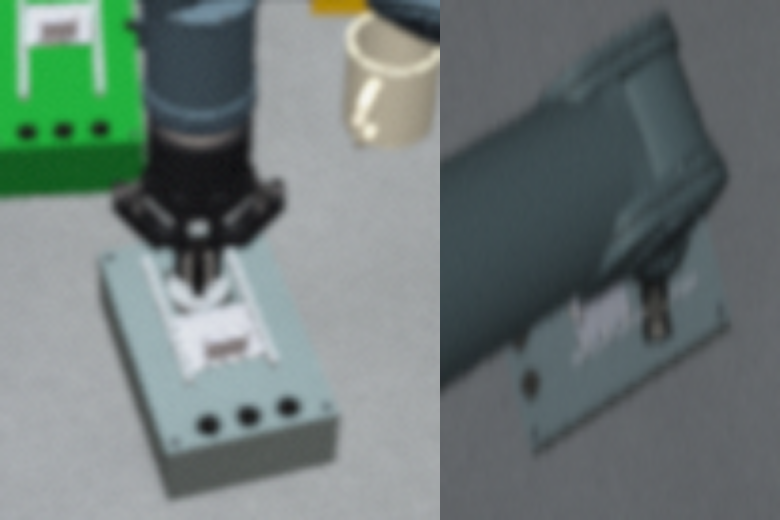

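View pics/end_full.png

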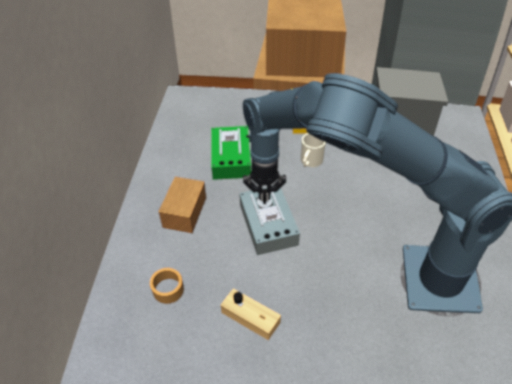

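The moment climbs stiffly past 1.76 rad to 0.51 N m against a spring of at most about 0.16, so the cylinder is at its hard stop. The pictures show the cover open and the round key still in the stand. I'll ease to a modest hold, check it and hand in.

```bash
python3 - <<'E'
from h import *
c=np.array([0.5334886,-0.19468507]);z=.0678
r.movel([*c,z],quat(SY+np.pi/2-1.81),vel=.03)
M=[]
for _ in range(10): r.wait(.1);M.append(r.current_moment()[2])
print(np.round(M,3),r.current_force().round(1),r.current_position(),r.current_opening(),r.current_time())
if np.mean(M)>.2: r.close_job();print("closed")
E
```

```text
[0.371 0.338 0.296 0.386 0.33  0.326 0.34  0.331 0.357 0.398] [-0.7  0.5  9.5] [ 0.53416982 -0.19544074  0.06828471] 0.009218053671356644 26.9083
the job is handed in; nothing more can be done
closed
```

I slid the grey station's cover open to its stop, pushed the rectangular-bow key fully home, turned it clockwise and handed the job in at 26.9 s with the key still gripped and held turned.

- **Cover:** the push stopped at its stop within about 0.2 mm of where I predicted. The later pictures show the cover still open.
- **Key home:** there was a rigid stop at the expected depth (TCP z ≈ 0.068) under up to 56 N, far more than the pins need. I did not see the collar on the face directly, so this comes from force and height.
- **Turn:** the hand turned 1.83 rad, then eased to 1.81 rad. The moment rose stiffly past about 1.76 rad, so the cylinder is at its hard stop (1.62 rad). That is inferred from the moment, since no picture shows the cylinder's angle.
- **Hold at hand-in:** the moment was steady at about 0.35 N m over 1 s, above the spring's roughly 0.15 N m. The key was held with about 9.5 N downward push and a 9.2 mm grip opening.
- **Bystanders:** in the last side picture the round-headed key, tape roll, carton and mug are where they were.
- **Disagreements:** the first edge fits of the station differed between cameras by up to about 11 mm, and the refit brought them to about 2.5 mm. During insertion the side forces had me shift the hand about 2 mm along the slot.

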